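# Put the reagent bottles into their colour-coded drip holders

### The job

Pick out the four reagent bottles and put them away one after another, each standing upright on the floor of its own drip holder: the holder's collar has the colour of the bottle's cap, and of the two blue ones the large bottle goes into the wide holder and the small bottle into the narrow one. Carry the bottles upright and set them down without dropping them; leave the brown-capped tube and the slide box where they are.

Things in the scene. Friction and masses are not known exactly. Their poses are not given: they have to be found in the camera images.
- bottle_red: Square-bodied opaque white bottle with a red round screw cap: body 38x38 mm with rounded corners up to 70 mm, cap 30 mm across from 71 to 88 mm height, about 0.1 kg. Loose, standing upright; grasp by the cap or the body. Origin at the centre of the underside, z up.
- bottle_yellow: Square-bodied opaque white bottle with a dull yellow round screw cap: body 38x38 mm with rounded corners up to 70 mm, cap 30 mm across from 71 to 88 mm height, about 0.1 kg. Loose, standing upright; grasp by the cap or the body. Origin at the centre of the underside, z up.
- bottle_blue_small: Small round clear bottle with cream-coloured contents and a blue screw cap: body 46 mm across, shoulder from about 60 mm, cap 36 mm across from 71 to 88 mm height, about 0.14 kg. Loose, standing upright; grasp by the cap or the body. Origin at the centre of the underside, z up.
- bottle_blue_large: Large round clear bottle with pink contents and a blue screw cap: body 56 mm across, shoulder from about 74 mm, cap 38 mm across from 87 to 104 mm height, about 0.21 kg. Loose, standing upright; grasp by the cap or the body. Origin at the centre of the underside, z up.
- holder_red: Drip holder with a red collar: open round white dish fixed to the worktop, inner diameter 68 mm, outer 74 mm, wall 3 mm, 14 mm high at the rim; the flat inner floor, with a red dot, lies 4 mm above the worktop. Origin at the centre of its underside, z up.
- holder_yellow: Drip holder with a yellow collar: open round white dish fixed to the worktop, inner diameter 68 mm, outer 74 mm, wall 3 mm, 14 mm high at the rim; the flat inner floor, with a yellow dot, lies 4 mm above the worktop. Origin at the centre of its underside, z up.
- holder_blue_narrow: The narrower of the two blue ones. Drip holder with a blue collar: open round white dish fixed to the worktop, inner diameter 62 mm, outer 68 mm, wall 3 mm, 14 mm high at the rim; the flat inner floor, with a blue dot, lies 4 mm above the worktop. Origin at the centre of its underside, z up.
- holder_blue_wide: The wider of the two blue ones. Drip holder with a blue collar: open round white dish fixed to the worktop, inner diameter 80 mm, outer 86 mm, wall 3 mm, 14 mm high at the rim; the flat inner floor, with a blue dot, lies 4 mm above the worktop. Origin at the centre of its underside, z up.
- tube_brown: Bystander: slim clear tube with a brown screw cap, 31 mm across, 113 mm tall, standing upright and easily knocked over. Origin at the centre of the underside, z up.
- slide_box: Bystander: dark blue flat box for microscope slides, 47x85x23 mm, lying at the right of the work. Origin at the centre of the underside, y along its length, z up.
There are look-alikes about, which are no part of the job. What is shaped like the bottle_red but green or orange is not meant.

How it is judged:
By the outcome, as a careful person would: the job done as asked, in the order asked, and still so for the second after the job is handed in, with the robot touching nothing.
It also fails if it takes over 86 s, if anything falls off the work surface, if the arm or the gripper's body presses on something with over 40 N, if the wrist force passes 120 N, or if a joint passes its speed limit or range.

### The arm

A 6-joint arm with a two-finger parallel gripper is mounted at the origin on a cart in front of the work surface, level with it; the furniture and walls round the work are solid. World frame = base frame: x ahead of the robot, y to its left, z up, the work surface at z = 0. Lengths are in m, angles in degrees, forces in N, time in s.
With the tool pointing down it reaches from about 0.3 to 0.95 m from the base axis. Payload 3.1 kg.
Tool frame: the origin (TCP) lies midway between the tips of the shut fingers; the grasp point (between the pads) lies 19 mm behind it; z points along the fingers, y is the line along which they close (so a half turn about z gives the same grasp; the last joint's range is limited). The gripper opens to 85 mm and grips with 20 to 120 N. Pads are 22 mm wide; open, the fingers measure 114 mm over their backs; the gripper's body (76 mm by 85 mm) begins 54 mm behind the grasp point. The pads swing forward as they close: fully open they stand 13 mm farther back than shut.
Start: joints at [-3.994, 17.653, 93.61, -0, 68.738, -3.994], TCP at [0.625, -0, 0.231] pointing down, gripper open.
Joint ranges: [-175.34, 175.34], [-45.06, 112.39], [2.9, 150.54], [-68.45, 248.45], [3.09, 151.38], [-168.51, 168.51]. Speed limits (degrees/s): [159.86, 159.86, 180, 180, 180, 180].

### API

Orientations are given as [roll, pitch, yaw] about the fixed x, y, z axes, in that order (R = Rz(yaw) Ry(pitch) Rx(roll)).
In Python, from rig import bot gives the robot as it stands.
- The arm moves only by the tool play_rows, never from a script. Its argument "rows" is one flat list of numbers, 4 for each row, row after row: the shift along the world's x, y, z in cm, then the turn about the world's z in degrees. A call has 1 to 12 rows; each row is the pose to reach, as a shift and turn from the pose commanded when the call began; what a row does not reach only later rows make up. A row lasts 1/12 s, in which the tool goes at most 41.7 mm and 7.16 degrees, less where a joint would pass 70% of its speed; a pose out of reach is approached as far as the arm can. A call with a gripper value outside its range is refused whole. "fingers" is the opening, from 0 (shut) to 1 (fully open), set as the call begins (left out, the last holds). The fingers move at their own pace and stop on an object; the grip force is fixed at half the most. Time passes only in rows, so rows that repeat a pose let the fingers close. It gives the time, the measured TCP pose, the force, the opening and the grip force at its end, in the units of the state.
- bot.state(): the state, without advancing time (a new reading comes with each control period).
- bot.camera(name): name is "scene" or "side" or "wrist"; returns a dict with "image" (384x512x3 uint8, red, green, blue), "range_z" (384x512 float32, m along the optical axis (not along the pixel's ray), 0 where there is no reading), "fx", "fy", "cx", "cy" (pixels), "k1" (the pictures are not rectified: a ray, as slopes to the right and down, at radius r is drawn at 1 + k1 r^2 times it, then the intrinsics apply), "extrinsics" (4x4, takes a point from camera to world coordinates). Camera axes: x right, y down, z forward; pixel columns grow to the right and rows downward; lengths in m; the calibration is good to about 2 mm. A picture is of the moment at which its call begins.
- bot.job_done(): hands the job in; it is judged then, once.
The state is a dict: "time": time; "joint_pos": joint angles; "joint_velocities": joint speeds; "effort": joint torques, N m; "position": TCP position; "eef_rot": TCP orientation; "force": force on the tool from outside, world axes, zero at the start; "ft_torque": the same for the moment, N m; "grip_width": finger opening in m; "grip_force": force on a finger pad.
Only numpy, scipy, OpenCV 4.12 (cv2) and the standard library are available. Lean on these libraries where they do the work, as an engineer would, in place of code of your own. Each camera call takes 0.05 s, during which the arm holds its last target. There are 200 camera calls.

## Working session

There is one attempt and no reset: what is moved stays moved. The work goes in short steps, Python scripts to look and compute and a tool call to move; the robot and the scene stay as the last step left them, time stands still between calls to the robot, and variables do not carry over. Pictures are saved under pics/ and viewed, at most 14 in all, crops included, and the job is handed in when it is done.

Besides the shell and the picture viewer there is one more tool, called after "Call:" by a JSON object that holds its "op" and its "data", one argument or row to a line. play_rows: Moves the arm, as the interface text tells. Its arguments: {"type":"object","properties":{"rows":{"type":"array"},"fingers":{"type":"number"}},"required":["rows"]}

```bash
ls; mkdir -p pics; python3 - <<'E'
from rig import bot
import cv2,numpy as np
s=bot.state();print(s)
for n in("scene","side"):
    c=bot.camera(n);cv2.imwrite(f"pics/{n}0.png",cv2.resize(c["image"][:,:,::-1],(800,600)))
    np.savez(f"{n}0.npz",**c);print(n,c["fx"],c["fy"],c["cx"],c["cy"],c["k1"],c["extrinsics"].round(3).tolist())
E
```

```text
pics
{'time': 0.0, 'joint_pos': array([-3.99437514e+00,  1.77037525e+01,  9.36880956e+01,  8.80431974e-04,
        6.87373319e+01, -3.99303706e+00]), 'joint_velocities': array([-0.08271893,  0.01768001, -0.02784187,  0.10195198,  0.05514714,
       -0.0694147 ]), 'effort': array([ 1.43707580e-04, -4.15252447e+01, -2.76667070e+01, -1.74997494e-04,
        1.01000658e-02, -1.14578896e-05]), 'position': array([6.24194289e-01, 2.41395079e-05, 2.30067091e-01]), 'eef_rot': array([-1.79871191e+02, -9.81325797e-03,  8.99983307e+01]), 'force': array([-0.10801082,  0.17154974,  0.42142815]), 'ft_torque': array([-0.01690728, -0.03141304, -0.02182557]), 'grip_force': 0.0, 'grip_width': 0.0855057167906157}
scene 478.850784779323 478.850784779323 250.47666206692057 195.83311104276368 0.026499383106600258 [[0.83, -0.432, 0.352, 0.195], [-0.558, -0.651, 0.514, -0.8], [0.007, -0.624, -0.782, 0.851], [0.0, 0.0, 0.0, 1.0]]
side 441.84051926033305 441.84051926033305 259.368600421839 190.44519448497851 -0.151327576290983 [[0.995, -0.037, 0.091, 0.475], [-0.097, -0.494, 0.864, -1.227], [0.013, -0.869, -0.495, 0.587], [0.0, 0.0, 0.0, 1.0]]
```

View pics/scene0.png

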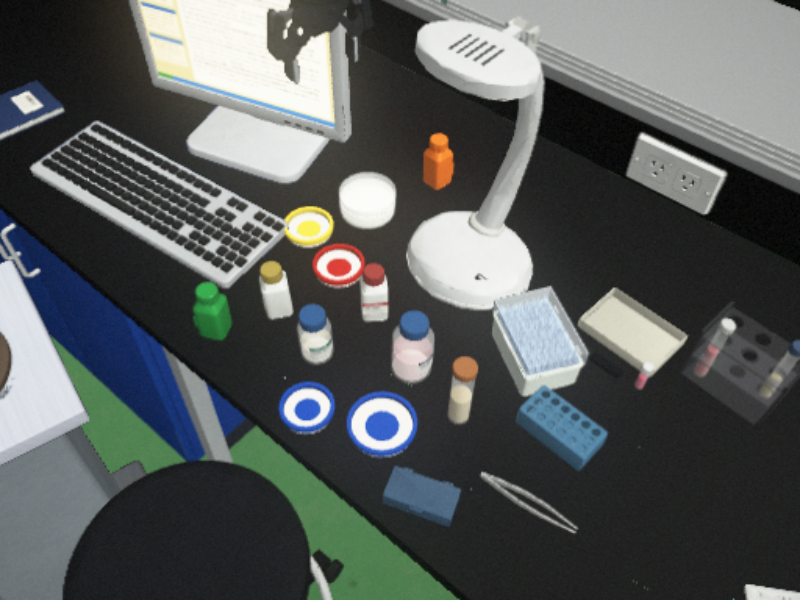

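View pics/side0.png

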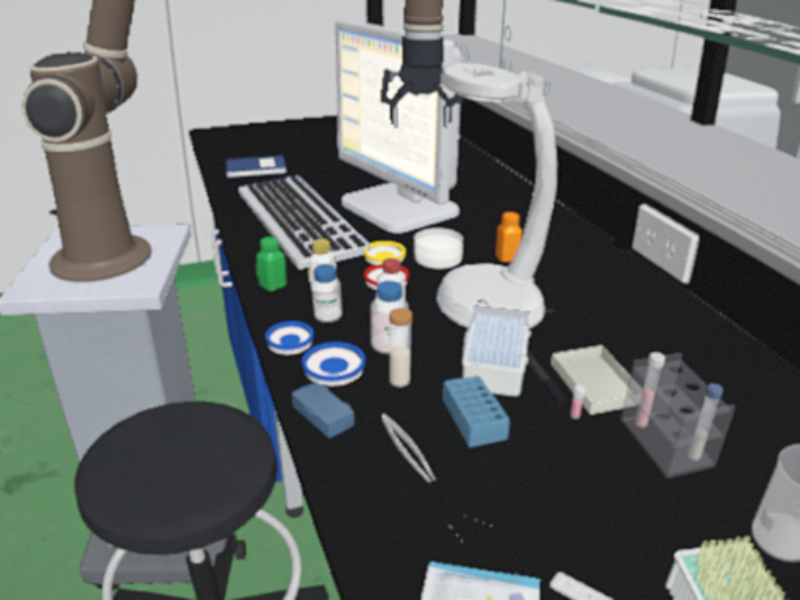

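Scene shows (800-scale) the caps: red (374,275), yellow (272,273), small blue (313,319), large blue (414,326), brown tube (463,370). The holders are red (339,266), yellow (309,227), narrow (307,408), wide (382,424). The side view shows the same, with the red holder partly hidden.

```bash
cat > h.py <<'E'
import numpy as np,cv2
HUE={'red':((0,6),(172,180)),'yellow':((20,33),),'blue':((100,122),),'brown':((4,19),)}
def K(c):
    return np.array([[c["fx"],0,c["cx"]],[0,c["fy"],c["cy"]],[0,0,1.]]),np.array([float(c["k1"]),0,0,0])
def ray(c,uv):
    k,d=K(c);n=cv2.undistortPoints(np.array([[uv]],float),k,d)[0,0]
    E=c["extrinsics"];return E[:3,3],E[:3,:3]@np.array([n[0],n[1],1.])
def plane(c,uv,z):
    o,r=ray(c,uv);return o+r*(z-o[2])/r[2]
def tri(c1,u1,c2,u2):
    o1,r1=ray(c1,u1);o2,r2=ray(c2,u2);A=np.c_[r1,-r2]
    t=np.linalg.lstsq(A,o2-o1,rcond=None)[0];p,q=o1+r1*t[0],o2+r2*t[1]
    return (p+q)/2,np.linalg.norm(p-q)
def project(c,p):
    k,d=K(c);M=np.linalg.inv(c["extrinsics"])
    return cv2.projectPoints(np.array([p],float),cv2.Rodrigues(M[:3,:3])[0],M[:3,3],k,d)[0][0,0]
def mask(c,col,smin=110,vmin=50):
    h=cv2.cvtColor(c["image"],cv2.COLOR_RGB2HSV);m=0
    for a,b in HUE[col]: m=m|cv2.inRange(h,(a,smin,vmin),(b,255,255))
    return m
def blobs(c,col,amin=25,**k):
    n,l,st,ce=cv2.connectedComponentsWithStats(mask(c,col,**k))
    return [(ce[i].round(1),st[i].tolist(),l==i) for i in range(1,n) if st[i,4]>=amin]
def depthpt(c,u,v):
    o,r=ray(c,(u,v));z=float(c["range_z"][int(v),int(u)]);E=c["extrinsics"]
    return o+r*z
E
python3 - <<'E'
from h import *
C={n:dict(np.load(n+"0.npz")) for n in("scene","side")}
for n,c in C.items():
  for col in HUE:
    for ce,st,_ in blobs(c,col):
        if 150<ce[0]<330 and 120<ce[1]<310: print(n,col,ce,st,"z.09:",plane(c,ce,.08).round(3)[:2],"z0:",plane(c,ce,.004).round(3)[:2],"d",depthpt(c,*ce).round(3))
f=1.5625
for nm,u,v in[("lamphead",480,60),("lamphead l",425,50),("lampbase l",415,260),("lamp base near",440,295),("monitor r",345,100),("monitor bot",320,120),("orange",438,142),("jar",367,190),("rack",540,300)]:
    print(nm,depthpt(C["scene"],u/f,v/f).round(3))
E
```

```text
scene red [224.3 170.6] [200, 156, 46, 27, 462] z.09: [ 0.534 -0.205] z0: [ 0.568 -0.146] d [ 0.567 -0.147  0.005]
scene red [216.5 170.8] [209, 166, 16, 11, 137] z.09: [ 0.52  -0.196] z0: [ 0.552 -0.136] d [ 0.552 -0.136  0.003]
scene yellow [198.  143.4] [182, 132, 32, 25, 261] z.09: [ 0.528 -0.103] z0: [ 0.561 -0.034] d [ 0.561 -0.033  0.003]
scene yellow [197.2 146. ] [190, 142, 15, 9, 109] z.09: [ 0.523 -0.109] z0: [ 0.555 -0.04 ] d [ 0.555 -0.04   0.003]
scene yellow [173.2 173.6] [166, 167, 15, 15, 165] z.09: [ 0.439 -0.152] z0: [ 0.463 -0.088] d [ 0.437 -0.157  0.086]
scene blue [199.6 202.9] [191, 194, 18, 18, 253] z.09: [ 0.446 -0.251] z0: [ 0.471 -0.197] d [ 0.445 -0.255  0.085]
scene blue [265.  207.6] [256, 199, 19, 19, 279] z.09: [ 0.55  -0.335] z0: [ 0.585 -0.289] d [ 0.54  -0.348  0.102]
scene blue [196.1 259.3] [178, 244, 37, 33, 362] z.09: [ 0.374 -0.363] z0: [ 0.392 -0.319] d [ 0.392 -0.319  0.003]
scene blue [244.2 270. ] [222, 250, 45, 43, 459] z.09: [ 0.436 -0.431] z0: [ 0.46  -0.395] d [ 0.459 -0.395  0.005]
scene blue [196.3 261.7] [189, 255, 16, 14, 174] z.09
[... 1261 characters left out ...]
31] z.09: [ 0.46  -0.507] z0: [ 0.458 -0.399] d [ 0.458 -0.395  0.001]
side blue [291.4 263.6] [284, 244, 18, 43, 150] z.09: [ 0.6   -0.612] z0: [ 0.618 -0.52 ] d [ 0.616 -0.532  0.014]
side brown [324.7 150.8] [316, 135, 19, 34, 463] z.09: [ 0.77  -0.135] z0: [0.815 0.029] d [ 0.786 -0.075  0.052]
side brown [256.6 202.4] [250, 198, 14, 10, 126] z.09: [ 0.556 -0.395] z0: [ 0.569 -0.271] d [ 0.552 -0.445  0.11 ]
lamphead [ 0.667 -0.273  0.391]
lamphead l [ 0.628 -0.227  0.392]
lampbase l [ 0.644 -0.205  0.027]
lamp base near [ 0.642 -0.272  0.015]
monitor r [0.671 0.024 0.159]
monitor bot [0.648 0.068 0.104]
orange [ 0.787 -0.062  0.086]
jar [ 0.656 -0.057  0.046]
rack [ 0.718 -0.389  0.071]
```

Call:
{"op": "play_rows", "data": {
  "rows": [-4,0,0,0,-8,0,0,0,-12,-2,0,0,-12,-6,0,0,-12,-10,0,0,-12,-14,0,0,-12,-18,0,0,-12,-20,0,0,-12,-20,0,0,-12,-20,0,0],
  "fingers": 0.7
}}

```text
time: 0.93
position: [0.5044, -0.2008, 0.2307]
eef_rot: [-179.9, -0.1, 89.8]
force: [-0.7, -0.6, 0.9]
grip_width: 0.0596
grip_force: 0.0
```

```bash
python3 - <<'E'
from rig import bot
from h import *
c=bot.camera("wrist");np.savez("wrist1.npz",**c);s=bot.state();print(s["time"],s["position"].round(4),s["eef_rot"].round(2),c["extrinsics"].round(3).tolist())
cv2.imwrite("pics/wrist1.png",c["image"][:,:,::-1])
C=dict(np.load("side0.npz"));f=1.5625;S=dict(np.load("scene0.npz"))
for nm,u,v in[("head near",520,95),("head mid low",480,92),("head left low",425,65),("head left",420,45)]: print(nm,depthpt(S,u/f,v/f).round(3))
for col in HUE:
    for ce,st,_ in blobs(c,col,150): print(col,ce,st,"z.088",plane(c,ce,.088).round(3)[:2],"z0",plane(c,ce,.004).round(3)[:2],"d",depthpt(c,*ce).round(3))
E
```

```text
0.9833 [ 0.5044 -0.1997  0.2306] [-1.7993e+02 -8.0000e-02  8.9930e+01] [[1.0, -0.002, -0.002, 0.505], [-0.003, -0.965, -0.262, -0.135], [-0.001, 0.262, -0.965, 0.373], [0.0, 0.0, 0.0, 1.0]]
head near [ 0.676 -0.331  0.379]
head mid low [ 0.644 -0.304  0.379]
head left low [ 0.623 -0.234  0.38 ]
head left [ 0.632 -0.211  0.389]
red [299.5 106.4] [263, 71, 71, 74, 1350] z.088 [ 0.545 -0.133] z0 [ 0.556 -0.132] d [ 0.556 -0.132  0.005]
red [296.4 108.7] [282, 94, 30, 31, 738] z.088 [ 0.542 -0.135] z0 [ 0.553 -0.135] d [ 0.552 -0.135  0.005]
red [304.5 207.3] [290, 192, 31, 31, 717] z.088 [ 0.553 -0.23 ] z0 [ 0.567 -0.258] d [ 0.553 -0.23   0.087]
yellow [302.1  18.2] [286, 0, 33, 37, 969] z.088 [ 0.544 -0.06 ] z0 [ 0.556 -0.039] d [ 0.556 -0.038  0.002]
yellow [304.8  33.9] [265, 0, 78, 59, 1104] z.088 [ 0.547 -0.073] z0 [ 0.559 -0.054] d [ 0.559 -0.055  0.007]
yellow [186.2 125.8] [170, 111, 34, 32, 828] z.088 [ 0.44 -0.15] z0 [ 0.421 -0.154] d [ 0.44  -0.15   0.088]
blue [200.6 223.5] [181, 207, 36, 36, 904] z.088 [ 0.448 -0.247] z0 [ 0.432 -0.28 ] d [ 0.448 -0.247  0.087]
blue [153.  243.8] [140, 230, 37, 36, 342] z.088 [ 0.398 -0.269] z0 [ 0.366 -0.309] d [ 0.367 -0.308  0.004]
blue [221.4 298. ] [188, 276, 68, 51, 733] z.088 [ 0.467 -0.333] z0 [ 0.455 -0.392] d [ 0.455 -0.392  0.003]
blue [222.7 301.1] [208, 289, 30, 25, 583] z.088 [ 0.468 -0.337] z0 [ 0.457 -0.397] d [ 0.457 -0.397  0.004]
blue [292.1 309.1] [275, 292, 36, 32, 917] z.088 [ 0.544 -0.348] z0 [ 0.555 -0.41 ] d [ 0.542 -0.336  0.103]
brown [503.4  37.6] [495, 16, 17, 42, 634] z.088 [ 0.718 -0.076] z0 [ 0.781 -0.059] d [ 0.774 -0.061  0.012]
```

View pics/wrist1.png

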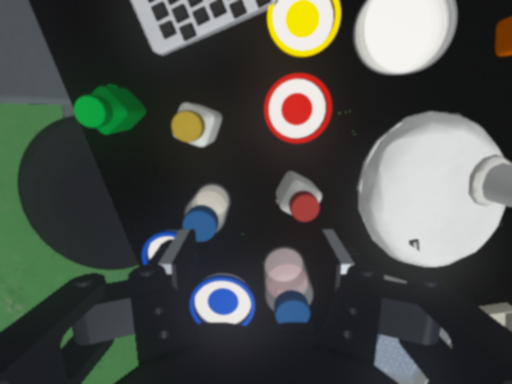

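Wrist view shows the red cap at (304,207), yellow (186,126), small blue (201,224) and large blue (292,309). The red holder dot is at (296,109), and all agree with the first fixes. Next I triangulate for heights.

```bash
python3 - <<'E'
from h import *
C={n:dict(np.load(n+".npz")) for n in("scene0","side0","wrist1")}
def near(c,col,p,zr):   # centroid of the colour blob within 25 mm of p, heights zr
    m=mask(c,col);v,u=np.nonzero(m);k,d=K(c)
    n=cv2.undistortPoints(np.c_[u,v].astype(float)[:,None],k,d)[:,0]
    z=c["range_z"][v,u][:,None];P=(np.c_[n,np.ones(len(n))]*z)@c["extrinsics"][:3,:3].T+c["extrinsics"][:3,3]
    s=(np.linalg.norm(P[:,:2]-p,axis=1)<.03)&(P[:,2]>zr[0])&(P[:,2]<zr[1])
    return np.array([u[s].mean(),v[s].mean()]),s.sum()
for nm,col,p,zr,zm in[("red","red",(.551,-.232),(.06,.12),.08),("yel","yellow",(.439,-.153),(.06,.12),.08),("small","blue",(.447,-.25),(.06,.12),.08),("large","blue",(.543,-.345),(.07,.12),.096),("Hred","red",(.553,-.135),(-.02,.03),.006),("Hyel","yellow",(.556,-.039),(-.02,.03),.006),("Hwide","blue",(.457,-.398),(-.02,.012),.004),("Hnar","blue",(.389,-.323),(-.02,.03),.006)]:
    q={n:near(c,col,p,zr) for n,c in C.items()}
    t1=tri(C["scene0"],q["scene0"][0],C["side0"],q["side0"][0]);t2=tri(C["scene0"],q["scene0"][0],C["wrist1"],q["wrist1"][0])
    print(nm,[x[1] for x in q.values()],"sc+side",t1[0].round(4),round(t1[1],4),"sc+wr",t2[0].round(4),round(t2[1],4),"plane",*[plane(C[n],q[n][0],zm)[:2].round(4) for n in C])
E
```

```text
red [np.int64(166), np.int64(83), np.int64(669)] sc+side [ 0.5555 -0.2294  0.0762] 0.0007 sc+wr [ 0.5538 -0.2319  0.0793] 0.0001 plane [ 0.5534 -0.2324] [ 0.5552 -0.2364] [ 0.5537 -0.2317]
yel [np.int64(163), np.int64(86), np.int64(790)] sc+side [ 0.4401 -0.15    0.0783] 0.0012 sc+wr [ 0.4388 -0.1505  0.0789] 0.0012 plane [ 0.4389 -0.1518] [ 0.4407 -0.1529] [ 0.4386 -0.1501]
small [np.int64(253), np.int64(117), np.int64(857)] sc+side [ 0.4479 -0.2485  0.0767] 0.0014 sc+wr [ 0.4466 -0.25    0.0783] 0.0002 plane [ 0.4461 -0.2513] [ 0.4486 -0.254 ] [ 0.4468 -0.2492]
large [np.int64(279), np.int64(154), np.int64(887)] sc+side [ 0.5438 -0.3425  0.0927] 0.0008 sc+wr [ 0.5431 -0.343   0.0939] 0.0009 plane [ 0.5427 -0.3443] [ 0.5429 -0.3489] [ 0.5424 -0.3413]
 ** On entry to DLASCL parameter number  4 had an illegal value
 ** On entry to DLASCL parameter number  4 had an illegal value
 ** On entry to DLASCL parameter number  4 had an illegal value
 ** On entry to DLASCL parameter number  4 had an illegal value
 ** On entry to DLASCL parameter number  5 had an illegal value
 ** On entry to DLASCL parameter number  4 had an illegal value<stdin>:8: RuntimeWarning: Mean of empty slice.
  ret = ret.dtype.type(ret / rcount)
Traceback (most recent call last):
  File "h.py", line 12, in tri
    t=np.linalg.lstsq(A,o2-o1,rcond=None)[0];p,q=o1+r1*t[0],o2+r2*t[1]
      ~~~~~~~~~~~~~~~^^^^^^^^^^^^^^^^^^^^
numpy.linalg.LinAlgError: SVD did not converge in Linear Least Squares
```

Call:
{"op": "play_rows", "data": {
  "rows": [2.5,-1.6,0,0,4.9,-3.2,-2,0,4.9,-3.2,-5,0,4.9,-3.2,-9,0,4.9,-3.2,-12,0,4.9,-3.2,-14,0,4.9,-3.2,-15.3,0,4.9,-3.2,-15.9,0,4.9,-3.2,-15.9,0,4.9,-3.2,-15.9,0]
}}

```text
time: 1.82
position: [0.555, -0.2318, 0.0733]
eef_rot: [179.9, 0.0, 90.1]
force: [0.8, -0.2, 0.6]
grip_width: 0.06
grip_force: 0.0
```

Call:
{"op": "play_rows", "data": {
  "rows": [0,0,0,0,0,0,0,0,0,0,0,0,0,0,0,0,0,0,0,0,0,0,0,0,0,0,0,0,0,0,0,0],
  "fingers": 0.2
}}

```text
time: 2.48
position: [0.5551, -0.2329, 0.0745]
eef_rot: [179.9, 0.1, 90.0]
force: [-1.3, -0.6, 6.4]
grip_width: 0.0267
grip_force: 58.9
```

Call:
{"op": "play_rows", "data": {
  "rows": [0,0,0.5,0,0,0,1.5,0,0,0,2.8,0,0,0,3.5,0,0,0,3.5,0,0,0,3.5,0]
}}

```text
time: 2.98
position: [0.5548, -0.2324, 0.1085]
eef_rot: [179.9, 0.1, 90.0]
force: [1.0, 0.4, -1.7]
grip_width: 0.0268
grip_force: 59.1
```

```bash
python3 - <<'E'
from rig import bot
from h import *
s=bot.state();print(s["force"].round(2),s["grip_width"],s["grip_force"],s["position"].round(4))
c=bot.camera("scene");w=bot.camera("wrist")
a=c["image"][90:290,120:340][:,:,::-1]
cv2.imwrite("pics/lift1.png",np.hstack([cv2.resize(a,(440,400)),cv2.resize(w["image"][100:384,200:440][:,:,::-1],(338,400))]))
E
```

```text
[ 1.04  0.4  -1.68] 0.02679873250411814 59.12646085722372 [ 0.5548 -0.2324  0.1085]
```

View pics/lift1.png

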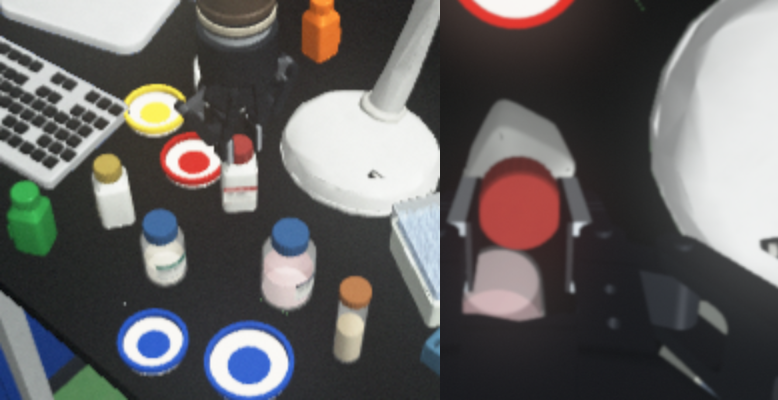

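Call:
{"op": "play_rows", "data": {
  "rows": [0,2,0,0,-0.1,4.5,0,0,-0.2,7,0,0,-0.2,9,0,0,-0.2,9.7,0,0,-0.2,9.7,-0.8,0,-0.2,9.7,-1.8,0,-0.2,9.7,-2.5,0,-0.2,9.7,-2.8,0,-0.2,9.7,-2.9,0,-0.2,9.7,-2.9,0,-0.2,9.7,-2.9,0]
}}

```text
time: 4.08
position: [0.5513, -0.1363, 0.0785]
eef_rot: [-179.9, -0.0, 89.9]
force: [-2.6, 0.5, 6.7]
grip_width: 0.027
grip_force: 60.0
```

```bash
python3 - <<'E'
from rig import bot
from h import *
s=bot.state();print(s["force"].round(2),s["position"].round(4))
c=bot.camera("scene");w=bot.camera("side")
for k in(c,w): print([plane(k,ce,.084).round(3)[:2] for ce,st,_ in blobs(k,"red",20)])
cv2.imwrite("pics/place1.png",np.hstack([cv2.resize(c["image"][130:230,150:250][:,:,::-1],(400,400)),cv2.resize(w["image"][130:230,200:300][:,:,::-1],(400,400))]))
E
```

```text
[-2.56  0.47  6.67] [ 0.5513 -0.1363  0.0785]
[array([ 0.554, -0.138]), array([ 0.518, -0.201])]
[array([ 0.553, -0.137]), array([ 0.573, -0.269]), array([ 0.515, -0.276])]
```

View pics/place1.png

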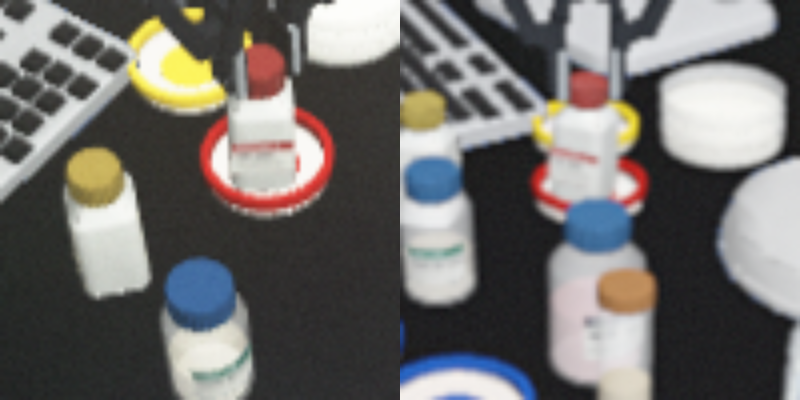

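Both views show the red bottle standing inside the red collar, cap at about (0.553,-0.137), with contact force 6.7 N. I'll release it.

Call:
{"op": "play_rows", "data": {
  "rows": [0,0,0,0,0,0,0,0,0,0,0,0,0,0,0,0,0,0,1.5,0,0,0,4,0,0,0,7,0,0,0,8,0,-3,0,8,0,-7,-0.8,8,0,-11.3,-1.6,8,0,-11.3,-1.6,8,0],
  "fingers": 0.7
}}

```text
time: 5.18
position: [0.4297, -0.1492, 0.1549]
eef_rot: [-179.3, -0.2, 89.9]
force: [-1.5, 0.8, -1.5]
grip_width: 0.0599
grip_force: 0.0
```

```bash
python3 - <<'E'
from rig import bot
from h import *
c=bot.camera("wrist");s=bot.state();print(s["position"].round(4),s["grip_width"])
for ce,st,_ in blobs(c,"yellow",60): print(ce,st,plane(c,ce,.08).round(4),depthpt(c,*ce).round(3))
c=bot.camera("scene")
print([(plane(c,ce,.08).round(3)[:2],st) for ce,st,_ in blobs(c,"red",20)])
E
```

```text
[ 0.4336 -0.15    0.1561] 0.05983086326555028
[408.9  54.6] [355, 4, 97, 102, 2760] [ 0.5306 -0.0483  0.08  ] [ 0.565 -0.036  0.004]
[398.4  58.2] [378, 37, 42, 44, 1419] [ 0.524  -0.0505  0.08  ] [ 0.556 -0.039  0.005]
[270.4 202.9] [252, 182, 40, 42, 1304] [ 0.44   -0.1516  0.08  ] [ 0.44  -0.149  0.088]
[(array([ 0.551, -0.134]), [208, 141, 13, 14, 146]), (array([ 0.52 , -0.198]), [200, 157, 34, 26, 230])]
```

Call:
{"op": "play_rows", "data": {
  "rows": [0,0,-2,0,0,0,-4.5,0,0,0,-6.5,0,0,0,-7.8,0,0,0,-8.4,0,0,0,-8.4,0,0,0,-8.4,0,0,0,-8.4,0]
}}

```text
time: 5.95
position: [0.4406, -0.1515, 0.0752]
eef_rot: [179.9, 0.1, 90.0]
force: [0.8, 0.6, 0.2]
grip_width: 0.0596
grip_force: 0.0
```

Call:
{"op": "play_rows", "data": {
  "rows": [0,0,0,0,0,0,0,0,0,0,0,0,0,0,0,0,0,0,0,0,0,0,0,0,0,0,0,0],
  "fingers": 0.2
}}

```text
time: 6.53
position: [0.4398, -0.1514, 0.0755]
eef_rot: [179.9, 0.0, 90.0]
force: [-2.1, 0.1, 5.2]
grip_width: 0.0266
grip_force: 58.9
```

Call:
{"op": "play_rows", "data": {
  "rows": [0,0,0.5,0,0,0,1.5,0,0,0,2.8,0,0,0,3.5,0,0,0,3.5,0,0,0,3.5,0]
}}

```text
time: 7.03
position: [0.4394, -0.1512, 0.1099]
eef_rot: [179.9, 0.0, 90.0]
force: [-0.5, -1.0, -1.3]
grip_width: 0.0268
grip_force: 59.3
```

Call:
{"op": "play_rows", "data": {
  "rows": [0,1.5,1,0,0,4,1.5,0,0,7.5,1.5,0,2,10,1.5,0,5,11.2,1.5,0,8.5,11.2,1.5,0,11,11.2,1.5,0,11.6,11.2,1.5,0,11.6,11.2,1,0,11.6,11.2,-0.5,0,11.6,11.2,-1.5,0,11.6,11.2,-1.5,0]
}}

```text
time: 8.03
position: [0.5504, -0.0387, 0.0905]
eef_rot: [-179.5, -0.1, 90.0]
force: [-0.8, -0.6, -2.4]
grip_width: 0.0265
grip_force: 59.5
```

Call:
{"op": "play_rows", "data": {
  "rows": [0,0,-0.7,0,0,0,-1.2,0,0,0,-1.5,0,0,0,-1.5,0,0,0,-1.5,0]
}}

```text
time: 8.45
position: [0.5553, -0.0392, 0.0796]
eef_rot: [179.9, 0.0, 90.0]
force: [0.8, -0.4, -0.7]
grip_width: 0.0266
grip_force: 59.5
```

```bash
python3 - <<'E'
from rig import bot
from h import *
s=bot.state();print(s["force"].round(2),s["position"].round(4))
c=bot.camera("scene");w=bot.camera("side")
cv2.imwrite("pics/place2.png",np.hstack([cv2.resize(c["image"][100:200,150:250][:,:,::-1],(400,400)),cv2.resize(w["image"][110:210,200:300][:,:,::-1],(400,400))]))
E
```

```text
[ 0.78 -0.37 -0.68] [ 0.5553 -0.0392  0.0796]
```

View pics/place2.png

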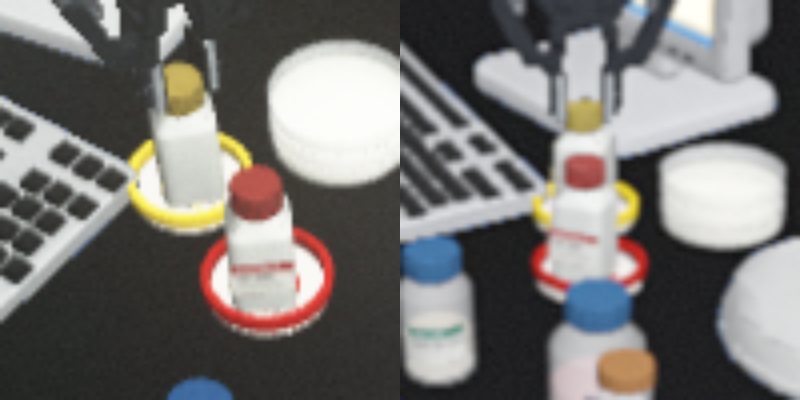

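Yellow stands inside the yellow collar, upright, barely touching the floor. I'll lower it 1 mm and release.

Call:
{"op": "play_rows", "data": {
  "rows": [0,0,-0.1,0,0,0,-0.15,0,0,0,-0.15,0,0,0,-0.15,0]
}}

```text
time: 8.88
position: [0.5556, -0.0391, 0.0795]
eef_rot: [180.0, 0.0, 90.0]
force: [-2.1, 0.1, 8.4]
grip_width: 0.0268
grip_force: 60.5
```

Call:
{"op": "play_rows", "data": {
  "rows": [0,0,0,0,0,0,0,0,0,0,0,0,0,0,0,0,0,0,1.5,0,0,0,4,0,0,0,7,0,0,0,8,0,-3,-2,8,0,-6,-5,8,0,-9,-8,8,0,-10.8,-11,8,0],
  "fingers": 0.75
}}

```text
time: 9.88
position: [0.4438, -0.1488, 0.1568]
eef_rot: [-179.8, -0.1, 90.1]
force: [0.9, -0.8, 0.1]
grip_width: 0.0644
grip_force: 0.0
```

Call:
{"op": "play_rows", "data": {
  "rows": [0,-4,0,0,0,-8,0,0,0,-10.1,0,0,0,-10.1,0,0,0,-10.1,0,0,0,-10.1,0,0]
}}

```text
time: 10.38
position: [0.4464, -0.2491, 0.157]
eef_rot: [-179.9, -0.1, 90.0]
force: [0.4, -0.2, -0.3]
grip_width: 0.0638
grip_force: 0.0
```

```bash
python3 - <<'E'
from rig import bot
from h import *
c=bot.camera("wrist");s=bot.state();print(s["position"].round(4),s["grip_width"])
for ce,st,_ in blobs(c,"blue",60): print(ce,st,plane(c,ce,.08).round(4),plane(c,ce,.004).round(4),depthpt(c,*ce).round(3))
E
```

```text
[ 0.4465 -0.2487  0.1571] 0.06407237113280176
[255.5 201.2] [232, 177, 48, 49, 1789] [ 0.4462 -0.251   0.08  ] [ 0.446  -0.2746  0.004 ] [ 0.446 -0.249  0.087]
[209.4 245.4] [167, 214, 70, 67, 1000] [ 0.4094 -0.2879  0.08  ] [ 0.3965 -0.3242  0.004 ] [ 0.397 -0.324  0.005]
[203.  244.6] [190, 232, 28, 27, 616] [ 0.4044 -0.2872  0.08  ] [ 0.3897 -0.3233  0.004 ] [ 0.39  -0.324  0.003]
[265.6 293.6] [224, 272, 84, 52, 822] [ 0.4546 -0.3317  0.08  ] [ 0.4572 -0.3832  0.004 ] [ 0.457 -0.383  0.004]
[265.2 304.4] [248, 289, 36, 32, 892] [ 0.4543 -0.342   0.08  ] [ 0.4569 -0.3972  0.004 ] [ 0.457 -0.397  0.004]
[387.1 339.3] [382, 336, 13, 8, 73] [ 0.5608 -0.377   0.08  ] [ 0.6003 -0.4442  0.004 ] [ 0.549 -0.357  0.103]
[408.8 373.2] [386, 361, 47, 23, 792] [ 0.5844 -0.4134  0.08  ] [ 0.6321 -0.4933  0.004 ] [ 0.626 -0.482  0.014]
```

Call:
{"op": "play_rows", "data": {
  "rows": [0,0,-2,0,0,0,-4.5,0,0,0,-6.5,0,0,0,-7.8,0,0,0,-8.3,0,0,0,-8.3,0,0,0,-8.3,0,0,0,-8.3,0]
}}

```text
time: 11.1
position: [0.4481, -0.2501, 0.0759]
eef_rot: [179.9, 0.1, 90.1]
force: [0.1, -0.6, 1.0]
grip_width: 0.0638
grip_force: 0.0
```

Call:
{"op": "play_rows", "data": {
  "rows": [0,0,0,0,0,0,0,0,0,0,0,0,0,0,0,0,0,0,0,0,0,0,0,0,0,0,0,0],
  "fingers": 0.2
}}

```text
time: 11.68
position: [0.4477, -0.2506, 0.0762]
eef_rot: [179.9, 0.1, 90.0]
force: [-1.1, 0.7, 5.2]
grip_width: 0.0323
grip_force: 59.1
```

Call:
{"op": "play_rows", "data": {
  "rows": [0,0,0.5,0,0,0,1.5,0,0,0,2.8,0,0,0,3.5,0,0,0,3.5,0,0,0,3.5,0]
}}

```text
time: 12.18
position: [0.4474, -0.2503, 0.1105]
eef_rot: [179.9, 0.1, 90.0]
force: [0.7, 0.5, -1.6]
grip_width: 0.0322
grip_force: 59.6
```

Call:
{"op": "play_rows", "data": {
  "rows": [-1.3,-1.7,0,0,-3,-4,0,0,-4.7,-6.1,0,0,-5.7,-7.4,0,0,-5.7,-7.4,0,0,-5.7,-7.4,-0.8,0,-5.7,-7.4,-1.8,0,-5.7,-7.4,-2.6,0,-5.7,-7.4,-3,0,-5.7,-7.4,-3.1,0,-5.7,-7.4,-3.1,0,-5.7,-7.4,-3.1,0]
}}

```text
time: 13.18
position: [0.3901, -0.3236, 0.0802]
eef_rot: [-179.9, -0.0, 90.1]
force: [-5.0, 3.3, 15.3]
grip_width: 0.0322
grip_force: 61.2
```

```bash
python3 - <<'E'
from rig import bot
from h import *
s=bot.state();print(s["force"].round(2),s["position"].round(4))
c=bot.camera("scene");w=bot.camera("side")
cv2.imwrite("pics/place3.png",np.hstack([cv2.resize(c["image"][190:310,140:260][:,:,::-1],(400,400)),cv2.resize(w["image"][150:250,150:250][:,:,::-1],(400,400))]))
E
```

```text
[-4.97  3.27 15.3 ] [ 0.3901 -0.3236  0.0802]
```

View pics/place3.png

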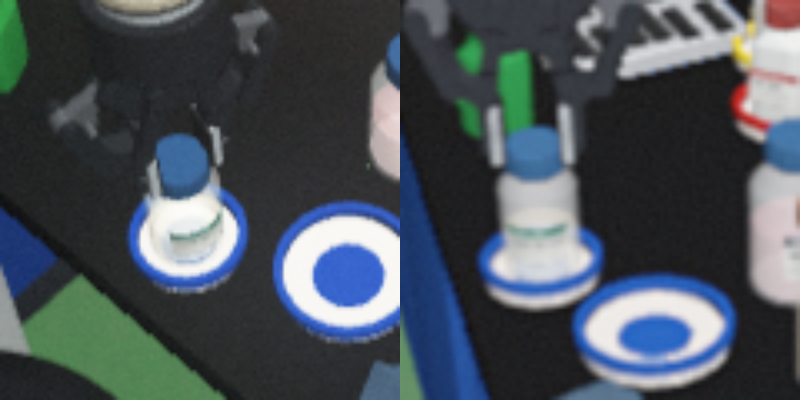

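The small bottle stands inside the narrow holder. I'll release it and move on to the large one.

Call:
{"op": "play_rows", "data": {
  "rows": [0,0,0.1,0,0,0,0.1,0]
}}

```text
time: 13.45
position: [0.39, -0.3232, 0.0802]
eef_rot: [-179.9, -0.0, 90.1]
force: [-3.2, 0.9, 9.2]
grip_width: 0.0319
grip_force: 60.7
```

Call:
{"op": "play_rows", "data": {
  "rows": [0,0,0,0,0,0,0,0,0,0,0,0,0,0,0,0,0,0,1.5,0,0,0,4,0,0,0,7,0,0,0,9,0,3,0,9,0,7,-1,9,0,11,-1.9,9,0,15.3,-1.9,9,0],
  "fingers": 0.75
}}

```text
time: 14.45
position: [0.5431, -0.3445, 0.1699]
eef_rot: [180.0, 0.1, 89.9]
force: [0.8, -0.9, 0.4]
grip_width: 0.0642
grip_force: 0.0
```

Call:
{"op": "play_rows", "data": {
  "rows": [0,0,0,0,0,0,0,0,0,0,0,0,0,0,0,0]
}}

```text
time: 14.78
position: [0.5401, -0.3425, 0.169]
eef_rot: [-179.9, -0.1, 90.0]
force: [0.7, -0.7, 0.8]
grip_width: 0.064
grip_force: 0.0
```

```bash
python3 - <<'E'
from rig import bot
from h import *
c=bot.camera("wrist");s=bot.state();print(s["position"].round(4),s["grip_width"])
for ce,st,_ in blobs(c,"blue",60)+blobs(c,"brown",60): print(ce,st,plane(c,ce,.096).round(4),plane(c,ce,.004).round(4),depthpt(c,*ce).round(3))
E
```

```text
[ 0.5401 -0.3427  0.1694] 0.06412801993697392
[114.7 152.1] [71, 120, 73, 74, 1076] [ 0.4387 -0.3063  0.096 ] [ 0.3952 -0.3192  0.004 ] [ 0.412 -0.314  0.039]
[ 58.  171.4] [30, 149, 57, 48, 2118] [ 0.3956 -0.3205  0.096 ] [ 0.3337 -0.3394  0.004 ] [ 0.393 -0.321  0.092]
[258.9 202.7] [235, 177, 49, 52, 2010] [ 0.5424 -0.3444  0.096 ] [ 0.5432 -0.3735  0.004 ] [ 0.542 -0.342  0.102]
[177.7 219.1] [134, 185, 88, 80, 1316] [ 0.4805 -0.3576  0.096 ] [ 0.4548 -0.3923  0.004 ] [ 0.455 -0.392  0.004]
[179.7 220.7] [161, 206, 38, 33, 873] [ 0.4819 -0.3589  0.096 ] [ 0.4569 -0.3941  0.004 ] [ 0.457 -0.394  0.004]
[322.7 309.1] [313, 291, 22, 42, 614] [ 0.5957 -0.4371  0.096 ] [ 0.6192 -0.5057  0.004 ] [ 0.612 -0.485  0.032]
[191.1 313.2] [179, 303, 26, 23, 197] [ 0.486  -0.4412  0.096 ] [ 0.4627 -0.5116  0.004 ] [ 0.465 -0.506  0.012]
[267.  313.8] [248, 299, 41, 30, 958] [ 0.5494 -0.4417  0.096 ] [ 0.5532 -0.5124  0.004 ] [ 0.549 -0.429  0.113]
```

Call:
{"op": "play_rows", "data": {
  "rows": [0,-0.1,-2,0,0,-0.1,-4.5,0,0,-0.1,-6.5,0,0,-0.1,-7.5,0,0,-0.1,-7.9,0,0,-0.1,-7.9,0,0,-0.1,-7.9,0,0,-0.1,-7.9,0]
}}

```text
time: 15.5
position: [0.5426, -0.3449, 0.0926]
eef_rot: [179.9, 0.1, 90.0]
force: [0.5, -0.6, 0.1]
grip_width: 0.0642
grip_force: 0.0
```

Call:
{"op": "play_rows", "data": {
  "rows": [0,0,0,0,0,0,0,0,0,0,0,0,0,0,0,0,0,0,0,0,0,0,0,0,0,0,0,0],
  "fingers": 0.2
}}

```text
time: 16.08
position: [0.5426, -0.3446, 0.0924]
eef_rot: [179.9, 0.1, 90.0]
force: [-0.9, 0.5, 4.8]
grip_width: 0.034
grip_force: 59.6
```

Call:
{"op": "play_rows", "data": {
  "rows": [0,0,0.5,0,0,0,1.5,0,0,0,2.8,0,0,0,3.5,0,0,0,3.5,0,0,0,3.5,0]
}}

```text
time: 16.58
position: [0.5423, -0.3445, 0.127]
eef_rot: [179.9, 0.1, 90.0]
force: [0.1, 0.2, -2.1]
grip_width: 0.0339
grip_force: 60.0
```

Call:
{"op": "play_rows", "data": {
  "rows": [-2,-1.2,0,0,-4.5,-2.8,0,0,-7,-4.4,0,0,-8.5,-5.3,0,0,-8.5,-5.3,0,0,-8.5,-5.3,-0.8,0,-8.5,-5.3,-1.8,0,-8.5,-5.3,-2.6,0,-8.5,-5.3,-3,0,-8.5,-5.3,-3.1,0,-8.5,-5.3,-3.1,0,-8.5,-5.3,-3.1,0]
}}

```text
time: 17.58
position: [0.4573, -0.3969, 0.0965]
eef_rot: [-179.9, 0.0, 90.1]
force: [-4.8, 1.8, 10.8]
grip_width: 0.0342
grip_force: 61.7
```

```bash
python3 - <<'E'
from rig import bot
from h import *
s=bot.state();print(s["force"].round(2),s["position"].round(4))
c=bot.camera("scene");w=bot.camera("side")
cv2.imwrite("pics/place4.png",np.hstack([cv2.resize(c["image"][190:310,170:290][:,:,::-1],(400,400)),cv2.resize(w["image"][150:270,150:270][:,:,::-1],(400,400))]))
E
```

```text
[-4.8   1.79 10.81] [ 0.4573 -0.3969  0.0965]
```

View pics/place4.png

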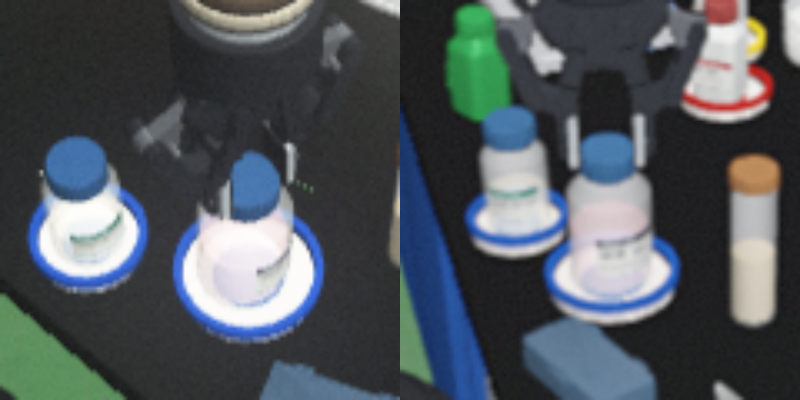

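Large bottle stands in the wide holder, with the small one beside it upright and the tube untouched. I'll release and withdraw upward.

Call:
{"op": "play_rows", "data": {
  "rows": [0,0,0.05,0,0,0,0.05,0,0,0,0.05,0,0,0,0.05,0,0,0,1.5,0,0,0,4,0,0,0,7,0,0,0,10,0,0,0,13,0,0,0,15,0,0,0,15,0],
  "fingers": 0.75
}}

```text
time: 18.6
position: [0.4594, -0.3995, 0.2507]
eef_rot: [179.6, 0.4, 90.0]
force: [0.6, -0.5, 1.1]
grip_width: 0.0637
grip_force: 0.0
```

Call:
{"op": "play_rows", "data": {
  "rows": [-3,4,0,0,-6,8,0,0,-8,12,0,0,-8,16,0,0,-8,20,0,0,-8,20,0,0,-8,20,0,0,-8,20,0,0]
}}

```text
time: 19.27
position: [0.3764, -0.1963, 0.2439]
eef_rot: [-180.0, 0.0, 90.1]
force: [-0.1, -1.3, 0.4]
grip_width: 0.0642
grip_force: 0.0
```

```bash
python3 - <<'E'
from rig import bot
from h import *
c=bot.camera("scene");print(bot.state()["position"].round(3))
cv2.imwrite("pics/end.png",cv2.resize(c["image"][70:340,130:400][:,:,::-1],(600,600)))
E
```

```text
[ 0.377 -0.197  0.244]
```

View pics/end.png

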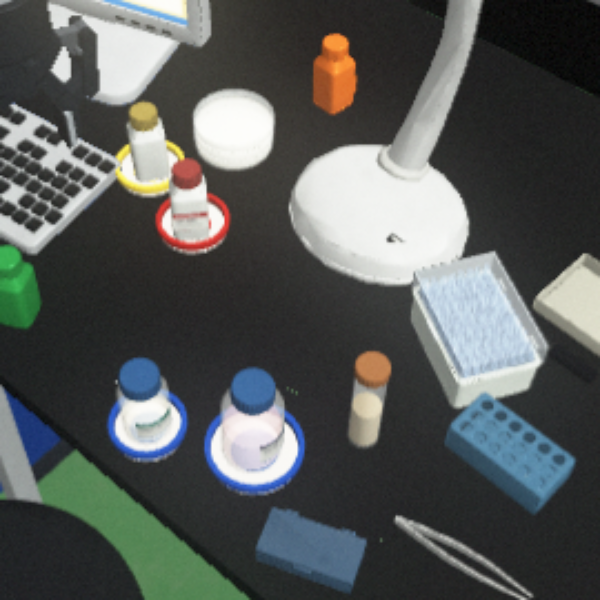

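All four bottles stand upright in their holders (yellow (148,150), red (190,200), small (143,400), large (252,430)). The tube and slide box are undisturbed.

```bash
python3 -c "
from rig import bot
print(bot.job_done())"
```

```text
the job is handed in; nothing more can be done
None
```

The job is handed in: all four bottles stand upright in their own holders (order: red, yellow, small blue, large blue), the tube and slide box were left alone, and it took about 19 s of the 86 s.

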